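Set the label printer's paper guide with its thumbwheel

TASK

The cover is still off this label printer, and its sliding paper guide stands too wide for the narrow roll. Roll the knurled adjuster wheel in the printer's side console with a fingertip until the guide has closed up and its pointer stands on the long mark of the scale, then take your hand away. Do not push the guide itself, and leave the rolls, tools and everything else on the bench where they are.

Things in the scene. Friction and masses are not known exactly. Their poses are not given: they have to be found in the camera images.
- printer: Open black desktop label printer, fixed, 260 mm deep (x -140 to +120 mm), 210 mm wide. Origin on the bench under it; its x axis points from the label-exit front to the back, y to the left, z up. The right-hand console (y -105 to -45 mm) has a flat top 62 mm above the bench. Guide cheeks stand 109 mm high, hinge lugs at the back 80 mm, the rest under 70 mm.
- wheel_top (a point): Crown of the knurled aluminium adjuster wheel, 74 mm above the bench, at x = -35, y = -75 mm of the printer, with the printer's axes. The wheel is 44 mm in diameter and 12 mm wide; its axle lies along the printer's y axis 22 mm below this point. Only its top 12 mm stand out of the console, in a slot 46 mm long (x) and 16 mm wide (y).
- wheel: The same wheel with its screw (origin on the axle; its axes turn with it). Drawing the top of the rim to the printer's front (-x) closes the guide, the other way opens it. One turn moves the guide 20 mm: 1 mm of guide is 6.9 mm of rim. Friction about 0.03 N m, under 2 N at the rim; it stays where it is left. A fingertip pressed on the crown with 5 to 10 N turns it without slipping.
- guide: The sliding off-white guide cheek, 4 mm thick, upright in the printer's x-z plane, top 109 mm above the bench, with its nut and pointer. It slides along the printer's y between end stops; origin: the printer's origin shifted by 0 to 45 mm along the printer's +y, 30 mm when the pointer is on the long mark, 13 to 21 mm at the start. It must not be pushed by hand.
- pointer (a point): Tip of the guide's pointer, an off-white finger 2 mm wide over the black scale bar, pointing to the printer's front, 63 mm above the bench.
- mark (a point): Middle of the long white mark (26 mm along the printer's x, 3 mm wide) on the scale bar, at x = -77.5, y = +10 mm of the printer; the short ticks are 7 mm long and 10 mm apart. The pointer is set when it has the same printer y as this mark (60 mm between the cheeks).
- roll_narrow: Bystander: narrow label roll standing on end, 72 mm diameter, 60 mm high, beside the console. Origin under its centre.
- roll_wide: Bystander: wide label roll standing on end, 92 mm diameter, 80 mm high, behind the printer.
- tape_roll: Bystander: roll of yellow tape lying flat, 90 mm diameter, 24 mm high, left of the printer.
- screwdriver: Bystander: black-handled screwdriver, 170 mm long, lying in front of the printer.
- mouse: Bystander: black computer mouse, 100 x 58 x 32 mm, to the front right.
- scanner: Bystander: black hand scanner lying on its side, about 180 mm long and 34 mm high, left behind.
- platen_spare: Bystander: spare black rubber roller, 16 mm diameter, 140 mm long with its shaft, lying in front left of the printer.

How it is judged:
By the outcome, as a careful person would: the job done as asked, in the order asked, and still so for the second after the job is handed in, with the robot touching nothing.
It also fails if it takes over 54 s, if anything falls off the work surface, if the arm or the gripper's body presses on something with over 40 N, if the wrist force passes 120 N, or if a joint passes its speed limit or range.

ROBOT

A 6-joint arm with a two-finger parallel gripper is mounted at the origin on the work surface. World frame = base frame: x ahead of the robot, y to its left, z up, the work surface at z = 0. Lengths are in m, angles in degrees, forces in N, time in s.
With the tool pointing down it reaches from about 0.375 to 0.975 m from the base axis. Payload 3.8 kg.
Tool frame: the origin (TCP) lies at the very end of the fingers, on their centre line; the grasp point (between the pads) lies env.grip_depth behind it (env.grip_depth is the distance from the TCP to the grasp point, in m); z points along the fingers, y is the direction in which the jaws open and shut (so a half turn about z gives the same grasp; the last joint's range is limited). The gripper opens to 88 mm and grips with 3 to 60 N. Pads are 18 mm wide; open, the fingers measure 123 mm over their backs; the gripper's body (75 mm by 187 mm) begins 45 mm behind the grasp point.
Start: joints at [73.86, 15.12, 91.902, -0, 72.978, -2.114], TCP at [0.164, 0.655, 0.239] pointing down, gripper open.
Joint ranges: [-150.88, 150.88], [-54.13, 125.18], [17.81, 147.31], [-75.09, 255.09], [0, 152.58], [-146.25, 146.25]. Speed limits (degrees/s): [147.25, 147.25, 180, 180, 180, 180].

INTERFACE

Orientations are given as a 3x3 rotation matrix whose columns are the frame's x, y, z axes.
In Python, from cell import env gives the robot as it stands. The module is installed in compiled form; this text tells all that it offers.
- The arm moves only by the tool step_arm, never from a script. Its argument "commands" is a list of rows, each an object of numbers: "dx", "dy", "dz": the shift along the tool's x, y, z in m; "twist": the turn about the tool's z in degrees. A call has 1 to 10 rows; each row is the pose to reach, as a shift and turn from the pose commanded when the call began, along the tool's axes at that moment; what a row does not reach only later rows make up. A row lasts 1/12 s, in which the tool goes at most 41.7 mm and 7.16 degrees, less where a joint would pass 70% of its speed; a pose out of reach is approached as far as the arm can. A call with a gripper value outside its range is refused whole. "fingers" is the opening, from 0 (shut) to 1 (fully open), set as the call begins (left out, the last holds). The fingers move at their own pace and stop on an object; the grip force is fixed at half the most. Time passes only in rows, so rows that repeat a pose let the fingers close. It gives the time, the measured TCP pose, the force and the opening at its end, in the units of the state.
- env.state(): the state, without advancing time (a new reading comes with each control period).
- env.camera(name): name is "scene" or "top"; returns a dict with "color" (384x512x3 uint8, blue, green, red), "range_z" (384x512 float32, m along the optical axis (not along the pixel's ray), 0 where there is no reading), "intrinsics" (3x3 intrinsics, pixels), "R" (3x3) and "t" (3): a world point X has camera coordinates R X + t. Camera axes: x right, y down, z forward; pixel columns grow to the right and rows downward; lengths in m; the calibration is good to about 2 mm. A picture is of the moment at which its call begins.
- env.job_done(): hands the job in, once; it reports no verdict.
The state is a dict: "time_s": time; "joints": joint angles; "joint_vel": joint speeds; "tau": joint torques, N m; "position": TCP position; "ee_rot": TCP orientation; "ft_force": force on the tool from outside, world axes, zero at the start; "wrist_torque": the same for the moment, N m; "opening": opening from 0.0 (shut) to 1.0 (fully open).
Only numpy, scipy, OpenCV 4.12 (cv2) and the standard library are available. Lean on these libraries where they do the work, as an engineer would, in place of code of your own. Each camera call takes 0.05 s, during which the arm holds its last target.

## Working session

There is one attempt and no reset: what is moved stays moved. The work goes in short steps, Python scripts to look and compute and a tool call to move; the robot and the scene stay as the last step left them, time stands still between calls to the robot, and variables do not carry over. Pictures are saved under pics/ and viewed, and the job is handed in when it is done.

Besides the shell and the picture viewer there is one more tool, called after "Request:" as name([rows], argument=value, ...), one row to a line, values as JSON. step_arm: Moves the arm, as the interface text tells. Its arguments: {"type":"object","properties":{"commands":{"type":"array"},"fingers":{"type":"number"}},"required":["commands"]}

```bash
mkdir -p pics
python3 - <<'E'
from cell import env
import cv2,numpy as np
for n in("scene","top"):
    c=env.camera(n);cv2.imwrite(f"pics/{n}0.png",c["color"]);np.savez(f"{n}0.npz",**c)
    print(n,c["intrinsics"].tolist(),c["R"].round(4).tolist(),c["t"].round(4).tolist())
s=env.state();print(s,env.grip_depth)
E
```

```text
scene [[360.04144029539594, 0.0, 259.101710522027], [0.0, 360.04144029539594, 191.19612257056085], [0.0, 0.0, 1.0]] [[0.8206, 0.571, 0.0224], [0.3338, -0.4471, -0.8299], [-0.4639, 0.6885, -0.5574]] [-0.5092, -0.1116, 1.017]
top [[431.97890792830685, 0.0, 266.89113858399094], [0.0, 431.97890792830685, 193.3929698485764], [0.0, 0.0, 1.0]] [[0.0296, -0.9996, 0.001], [-0.9988, -0.0296, -0.038], [0.0381, 0.0001, -0.9993]] [0.0382, 0.567, 0.942]
{'time_s': 0.1, 'joints': array([ 7.38627295e+01,  1.51636392e+01,  9.19726413e+01, -8.07541214e-05,
        7.29778617e+01, -2.11321747e+00]), 'joint_vel': array([ 0.03256263,  0.02042818, -0.1582631 ,  0.0898176 ,  0.04065468,
       -0.00551217]), 'tau': array([ 1.91710728e-05, -5.03620076e+01, -3.58069897e+01,  7.30390381e-02,
        2.32508424e-02, -7.97169469e-05]), 'position': array([0.1633854 , 0.65426925, 0.23753409]), 'ee_rot': array([[-9.70194161e-01,  2.42328258e-01, -5.52404763e-04],
       [ 2.42328877e-01,  9.70192276e-01, -1.91403797e-03],
       [ 7.21133472e-05, -1.99085209e-03, -9.99998016e-01]]), 'ft_force': array([-0.20493951,  0.44411747, -0.10829909]), 'wrist_torque': array([-0.00945787,  0.01770064,  0.0648    ]), 'opening': 1.0021535597131621} 0.0187
```

View pics/scene0.png

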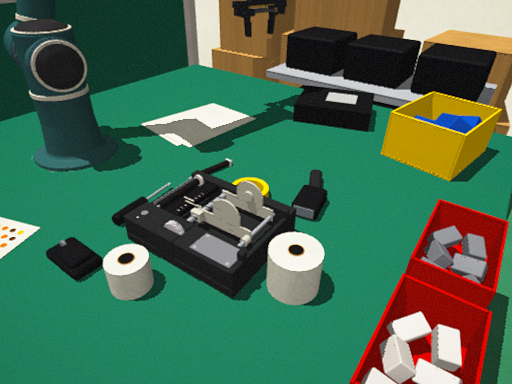

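View pics/top0.png

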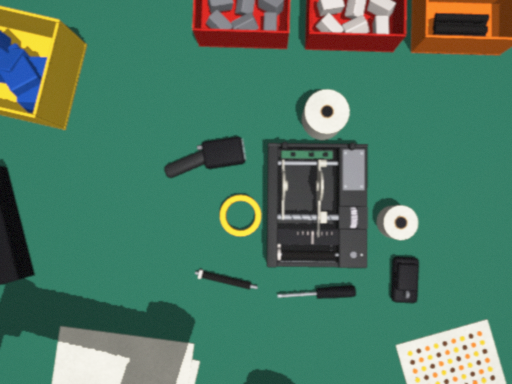

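The scene view shows the open printer at mid-picture with the bright wheel near (175,227). In the top view the printer spans about (267,143)–(367,267), with its front toward the robot, and the wheel is at about (354,217). I'll zoom in.

Run:
```python
import cv2,numpy as np
c=np.load("top0.npz")["color"][135:275,255:425]
cv2.imwrite("pics/topz.png",cv2.resize(c,None,fx=4.2,fy=4.2,interpolation=cv2.INTER_CUBIC))
c=np.load("scene0.npz")["color"][160:300,110:300]
cv2.imwrite("pics/scz.png",cv2.resize(c,None,fx=4,fy=4,interpolation=cv2.INTER_CUBIC))
```

```text
(no output)
```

View pics/topz.png

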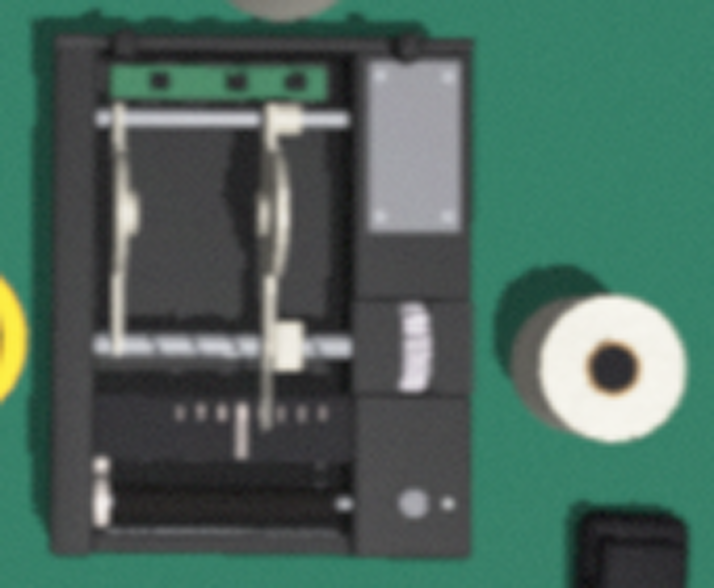

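View pics/scz.png

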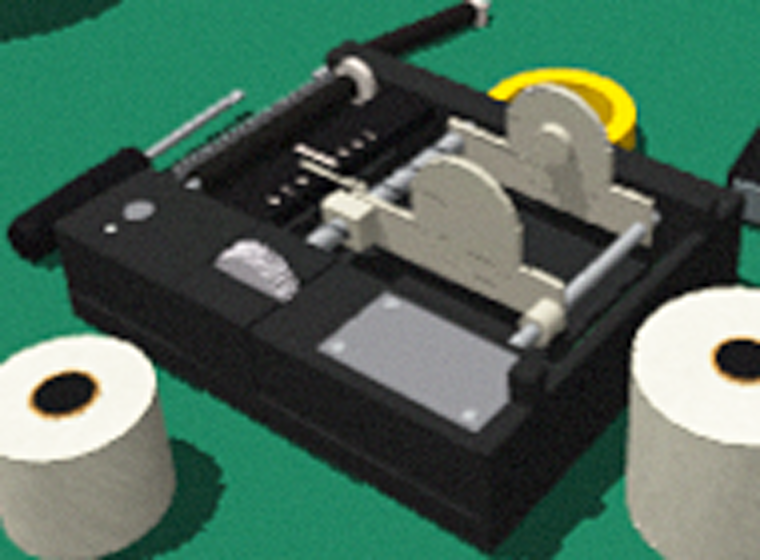

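In the zoomed top view the pointer tip is at about (267,425), the long mark at (242,430) and the wheel at (415,347). The guide is roughly 12 mm short, and it closes toward image left. Next I'll measure with rays.

```bash
cat > h.py <<'E'
import numpy as np,cv2
def ray(c,u,v,z):
    d=c["R"].T@np.linalg.inv(c["intrinsics"])@np.array([u,v,1.]); o=-c["R"].T@c["t"]
    return o+d*(z-o[2])/d[2]
def blobs(c,x0,x1,y0,y1,th):
    g=c["color"][y0:y1,x0:x1].min(2); 
    n,l,s,ce=cv2.connectedComponentsWithStats((g>th).astype(np.uint8))
    out=[]
    for i in range(1,n):
        w=np.where(l==i,g.astype(float)-40,0).clip(0); yy,xx=np.mgrid[y0:y1,x0:x1]
        out.append((s[i].tolist(),(w*xx).sum()/w.sum(),(w*yy).sum()/w.sum()))
    return out
E
python3 - <<'E'
from h import *
t=np.load("top0.npz");s=np.load("scene0.npz")
off=lambda X,Y:(255+(X+.5)/4.2-.5,135+(Y+.5)/4.2-.5)
print("console right edge z62",ray(t,*off(472,40),.062),ray(t,*off(470,555),.062))
print("left edge z~.065",ray(t,*off(55,40),.065),ray(t,*off(50,552),.065))
print("wheel blob z.070");
for b in blobs(t,345,364,200,232,110): print(b,ray(t,b[1],b[2],.070))
for b in blobs(t,295,335,222,250,95): print(b,ray(t,b[1],b[2],.062))
for a in [(267,425),(242,406),(242,457),(242,431)]: print(a,ray(t,*off(*a),.062))
# depth around wheel
u,v=354,217
for vv in range(206,229,2):
    z=t["range_z"][vv,u]; p=t["R"].T@(np.linalg.inv(t["intrinsics"])@np.array([u,vv,1.])*z-t["t"]); print(vv,p.round(4))
print("scene"); 
for b in blobs(s,155,190,215,238,90): print(b,ray(s,b[1],b[2],.069))
E
```

```text
console right edge z62 [ 0.67313997 -0.15175151  0.062     ] [ 0.41755188 -0.15606692  0.062     ]
left edge z~.065 [0.66649633 0.05630496 0.065     ] [0.41330797 0.05129689 0.065     ]
wheel blob z.070
([5, 7, 8, 21, 145], np.float64(353.60902664491573), np.float64(217.53388699391962)) [ 0.51878838 -0.12543713  0.07      ]
([21, 0, 12, 15, 48], np.float64(319.8033898305085), np.float64(227.06682808716707)) [ 0.49680909 -0.0571543   0.062     ]
([7, 9, 2, 4, 6], np.float64(302.3429256594724), np.float64(232.47961630695443)) [ 0.48450724 -0.02112904  0.062     ]
([12, 9, 2, 4, 7], np.float64(307.4226086956522), np.float64(232.7704347826087)) [ 0.48421601 -0.03170644  0.062     ]
([16, 9, 3, 13, 39], np.float64(312.0315270935961), np.float64(236.88300492610838)) [ 0.47597434 -0.04150751  0.062     ]
([2, 10, 2, 3, 5], np.float64(297.38235294117646), np.float64(232.80392156862746)) [ 0.48353032 -0.01083329  0.062     ]
([26, 10, 2, 3, 4], np.float64(321.2430278884462), np.float64(233.003984063745)) [ 0.48458004 -0.06045452  0.062     ]
([31, 10, 2, 3, 5], np.float64(326.3809523809524), 
[... 297 characters left out ...]
) [ 0.46243199 -0.04228355  0.062     ]
(242, 431) [ 0.47525126 -0.04195567  0.062     ]
206 [ 0.5428 -0.1277  0.0603]
208 [ 0.5386 -0.1275  0.0619]
210 [ 0.5344 -0.1269  0.065 ]
212 [ 0.5302 -0.1262  0.069 ]
214 [ 0.5261 -0.1261  0.07  ]
216 [ 0.522  -0.1259  0.0714]
218 [ 0.5179 -0.1259  0.072 ]
220 [ 0.5137 -0.1265  0.0694]
222 [ 0.5096 -0.1262  0.0711]
224 [ 0.5054 -0.1271  0.0671]
226 [ 0.5012 -0.1279  0.0636]
228 [ 0.4964 -0.1319  0.0447]
scene
([32, 2, 3, 5, 10], np.float64(188.29967948717947), np.float64(219.03044871794873)) [ 0.52780527 -0.0987497   0.069     ]
([9, 5, 21, 15, 186], np.float64(174.13097591660676), np.float64(226.28221603163192)) [ 0.52215869 -0.12898941  0.069     ]
```

The measurements agree on a printer yaw of about 1.2°. Stepping off from the mark gives the crown at (0.520,-0.126), and the wheel blob gives (0.519,-0.125). The pointer is about 12.5 mm short, which is about 86 mm of rim. I'll shut the gripper and turn it so the jaw axis lies along printer x: this gives a long footprint along the stroke and keeps the pointer in view. Travelling there now.

Request:
step_arm([
  {"dx": -0.006, "dy": -0.008},
  {"dx": -0.019, "dy": -0.023},
  {"dx": -0.04, "dy": -0.051},
  {"dx": -0.064, "dy": -0.081},
  {"dx": -0.088, "dy": -0.11},
  {"dx": -0.111, "dy": -0.14},
  {"dx": -0.135, "dy": -0.17},
  {"dx": -0.159, "dy": -0.2},
  {"dx": -0.182, "dy": -0.229},
  {"dx": -0.206, "dy": -0.259},
], fingers=0)

```text
invalid input
```

Request:
step_arm([
  {"dx": -0.024, "dy": -0.03},
  {"dx": -0.047, "dy": -0.06},
  {"dx": -0.071, "dy": -0.089},
  {"dx": -0.095, "dy": -0.119},
  {"dx": -0.118, "dy": -0.149},
  {"dx": -0.142, "dy": -0.179},
  {"dx": -0.165, "dy": -0.208},
  {"dx": -0.189, "dy": -0.238},
  {"dx": -0.213, "dy": -0.268},
  {"dx": -0.234, "dy": -0.294},
])

```text
invalid input
```

Request:
step_arm([
  {"dx": -0.022, "dy": -0.028},
  {"dx": -0.044, "dy": -0.055},
  {"dx": -0.062, "dy": -0.078},
  {"dx": -0.076, "dy": -0.096},
  {"dx": -0.086, "dy": -0.109},
  {"dx": -0.092, "dy": -0.117},
  {"dx": -0.094, "dy": -0.119},
  {"dx": -0.094, "dy": -0.119, "twist": 5},
  {"dx": -0.094, "dy": -0.119, "twist": 12},
  {"dx": -0.094, "dy": -0.119, "twist": 19},
])

```text
invalid input
```

Request:
step_arm([
  {"twist": 7},
  {"twist": 14},
  {"twist": 21},
  {"twist": 28},
  {"twist": 35},
  {"twist": 42},
  {"twist": 49},
  {"twist": 54},
  {"twist": 56},
  {"twist": 56},
])

```text
invalid input
```

Run:
```python
from cell import env
s=env.state()
for k in("time_s","position","ee_rot","ft_force","opening","joints"):print(k,s[k])
```

```text
time_s 0.1
position [0.1633854  0.65426925 0.23753409]
ee_rot [[-9.70194161e-01  2.42328258e-01 -5.52404763e-04]
 [ 2.42328877e-01  9.70192276e-01 -1.91403797e-03]
 [ 7.21133472e-05 -1.99085209e-03 -9.99998016e-01]]
ft_force [-0.20493951  0.44411747 -0.10829909]
opening 1.0021535597131621
joints [ 7.38627295e+01  1.51636392e+01  9.19726413e+01 -8.07541214e-05
  7.29778617e+01 -2.11321747e+00]
```

The calls were refused and nothing moved. Perhaps every row needs all four keys.

Request:
step_arm([
  {"dx": -0.006, "dy": -0.008, "dz": 0, "twist": 0},
  {"dx": -0.019, "dy": -0.023, "dz": 0, "twist": 0},
  {"dx": -0.04, "dy": -0.051, "dz": 0, "twist": 0},
  {"dx": -0.064, "dy": -0.081, "dz": 0, "twist": 0},
  {"dx": -0.088, "dy": -0.11, "dz": 0, "twist": 0},
  {"dx": -0.111, "dy": -0.14, "dz": 0, "twist": 0},
  {"dx": -0.135, "dy": -0.17, "dz": 0, "twist": 0},
  {"dx": -0.159, "dy": -0.2, "dz": 0, "twist": 0},
  {"dx": -0.182, "dy": -0.229, "dz": 0, "twist": 0},
  {"dx": -0.206, "dy": -0.259, "dz": 0, "twist": 0},
], fingers=0)

```text
time_s: 0.93
position: [0.3007, 0.3513, 0.2384]
ee_rot: [[-0.97, 0.242, 0.0], [0.242, 0.97, -0.0], [-0.0, -0.0, -1.0]]
ft_force: [0.1, -0.7, -0.4]
opening: 0.267
```

Request:
step_arm([
  {"dx": -0.024, "dy": -0.03, "dz": 0, "twist": 0},
  {"dx": -0.047, "dy": -0.06, "dz": 0, "twist": 0},
  {"dx": -0.071, "dy": -0.089, "dz": 0, "twist": 0},
  {"dx": -0.095, "dy": -0.119, "dz": 0, "twist": 0},
  {"dx": -0.118, "dy": -0.149, "dz": 0, "twist": 0},
  {"dx": -0.142, "dy": -0.179, "dz": 0, "twist": 0},
  {"dx": -0.165, "dy": -0.208, "dz": 0, "twist": 0},
  {"dx": -0.189, "dy": -0.238, "dz": 0, "twist": 0},
  {"dx": -0.213, "dy": -0.268, "dz": 0, "twist": 0},
  {"dx": -0.234, "dy": -0.294, "dz": 0, "twist": 0},
])

```text
time_s: 1.77
position: [0.4563, 0.009, 0.2386]
ee_rot: [[-0.97, 0.243, 0.0], [0.243, 0.97, -0.001], [-0.0, -0.0, -1.0]]
ft_force: [0.1, 0.7, 0.7]
opening: 0.006
```

Request:
step_arm([
  {"dx": -0.022, "dy": -0.028, "dz": 0, "twist": 0},
  {"dx": -0.044, "dy": -0.055, "dz": 0, "twist": 0},
  {"dx": -0.062, "dy": -0.078, "dz": 0, "twist": 0},
  {"dx": -0.076, "dy": -0.096, "dz": 0, "twist": 0},
  {"dx": -0.086, "dy": -0.109, "dz": 0, "twist": 0},
  {"dx": -0.092, "dy": -0.117, "dz": 0, "twist": 0},
  {"dx": -0.094, "dy": -0.119, "dz": 0, "twist": 0},
  {"dx": -0.094, "dy": -0.119, "dz": 0, "twist": 5},
  {"dx": -0.094, "dy": -0.119, "dz": 0, "twist": 12},
  {"dx": -0.094, "dy": -0.119, "dz": 0, "twist": 19},
])

```text
time_s: 2.6
position: [0.5182, -0.1254, 0.2386]
ee_rot: [[-0.836, 0.549, -0.001], [0.549, 0.836, 0.001], [0.001, 0.0, -1.0]]
ft_force: [-0.1, 0.4, -0.3]
opening: 0.001
```

Request:
step_arm([
  {"dx": 0, "dy": 0, "dz": 0, "twist": 7},
  {"dx": 0, "dy": 0, "dz": 0, "twist": 14},
  {"dx": 0, "dy": 0, "dz": 0, "twist": 21},
  {"dx": 0, "dy": 0, "dz": 0, "twist": 28},
  {"dx": 0, "dy": 0, "dz": 0, "twist": 35},
  {"dx": 0, "dy": 0, "dz": 0, "twist": 42},
  {"dx": 0, "dy": 0, "dz": 0, "twist": 49},
  {"dx": 0, "dy": 0, "dz": 0, "twist": 54},
  {"dx": 0, "dy": 0, "dz": 0, "twist": 56},
  {"dx": 0, "dy": 0, "dz": 0, "twist": 56},
])

```text
time_s: 3.43
position: [0.5183, -0.1251, 0.2387]
ee_rot: [[-0.018, 1.0, -0.0], [1.0, 0.018, 0.001], [0.001, -0.0, -1.0]]
ft_force: [0.3, 0.6, 0.3]
opening: 0.003
```

Run:
```python
from cell import env
import cv2,numpy as np
s=env.state()
for k in("time_s","position","ee_rot","ft_force","opening","joints"):print(k,s[k])
a=env.camera("scene");b=env.camera("top")
np.savez("top1.npz",**b);np.savez("scene1.npz",**a)
f=lambda c:cv2.resize(c,(390,300),interpolation=cv2.INTER_CUBIC)
cv2.imwrite("pics/p1.png",np.hstack([f(a["color"][100:300,80:340]),f(b["color"][120:290,230:451])]))
```

```text
time_s 3.4333
position [ 0.51829599 -0.12513182  0.23866294]
ee_rot [[-1.76567407e-02  9.99844033e-01 -3.85480243e-04]
 [ 9.99843925e-01  1.76569690e-02  5.96964587e-04]
 [ 6.03677893e-04 -3.74879631e-04 -9.99999748e-01]]
ft_force [0.2628078  0.62875551 0.28434924]
opening 0.0029864589305022547
joints [-1.62668666e+01 -2.67887145e-01  1.09181910e+02  2.81633934e-02
  7.11167618e+01 -1.72877046e+01]
```

View pics/p1.png

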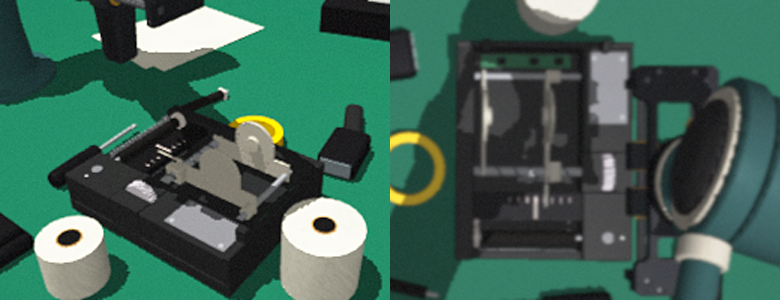

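The left half is the scene view, with the fingertip at about (120,60), directly above the wheel at (140,187). The right half is the top view, where the hand is offset to the right by parallax as expected and the pointer, about (548,205), is still visible. I'll descend to just above the crown, 9 mm behind it.

Request:
step_arm([
  {"dx": 0, "dy": 0.003, "dz": 0.01, "twist": 0},
  {"dx": 0, "dy": 0.006, "dz": 0.035, "twist": 0},
  {"dx": 0, "dy": 0.009, "dz": 0.07, "twist": 0},
  {"dx": 0, "dy": 0.009, "dz": 0.1, "twist": 0},
  {"dx": 0, "dy": 0.009, "dz": 0.125, "twist": 0},
  {"dx": 0, "dy": 0.009, "dz": 0.14, "twist": 0},
  {"dx": 0, "dy": 0.009, "dz": 0.15, "twist": 0},
  {"dx": 0, "dy": 0.009, "dz": 0.155, "twist": 0},
  {"dx": 0, "dy": 0.009, "dz": 0.157, "twist": 0},
])

```text
time_s: 4.28
position: [0.5275, -0.1262, 0.0808]
ee_rot: [[-0.017, 1.0, -0.001], [1.0, 0.017, 0.0], [0.0, -0.001, -1.0]]
ft_force: [-0.5, 0.0, 0.9]
opening: 0.008
```

Request:
step_arm([
  {"dx": 0, "dy": 0, "dz": 0.002, "twist": 0},
  {"dx": 0, "dy": 0, "dz": 0.004, "twist": 0},
  {"dx": 0, "dy": 0, "dz": 0.006, "twist": 0},
  {"dx": 0, "dy": 0, "dz": 0.006, "twist": 0},
  {"dx": 0, "dy": 0, "dz": 0.006, "twist": 0},
])

```text
time_s: 4.7
position: [0.5282, -0.1265, 0.0763]
ee_rot: [[-0.017, 1.0, 0.001], [1.0, 0.017, -0.0], [-0.0, 0.001, -1.0]]
ft_force: [-0.5, 1.3, -0.4]
opening: 0.003
```

Run:
```python
from cell import env
import cv2,numpy as np
s=env.state()
for k in("time_s","position","ft_force"):print(k,s[k])
a=env.camera("scene");b=env.camera("top")
f=lambda c:cv2.resize(c,(390,300),interpolation=cv2.INTER_CUBIC)
cv2.imwrite("pics/p2.png",np.hstack([f(a["color"][150:280,100:269]),f(b["color"][130:280,240:435])]))
```

```text
time_s 4.7
position [ 0.52817858 -0.12649382  0.07627601]
ft_force [-0.46957023  1.26086797 -0.42084731]
```

View pics/p2.png

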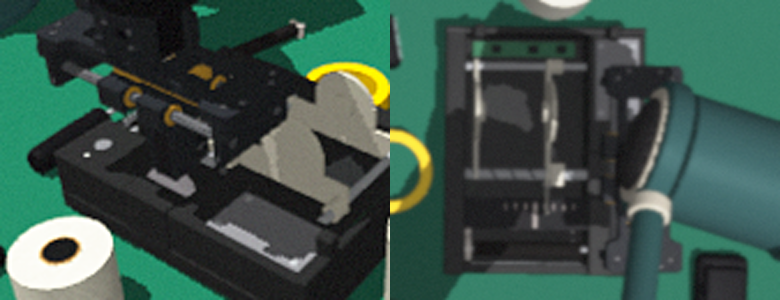

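The scene half shows the finger over the wheel at about (170,180), with the hand clear of the cheek. The top half shows the pointer and mark still in view. There is no contact yet, so I'll feel down gently.

Request:
step_arm([
  {"dx": 0, "dy": 0, "dz": 0.001, "twist": 0},
  {"dx": 0, "dy": 0, "dz": 0.0015, "twist": 0},
  {"dx": 0, "dy": 0, "dz": 0.002, "twist": 0},
  {"dx": 0, "dy": 0, "dz": 0.002, "twist": 0},
])

```text
time_s: 5.13
position: [0.5281, -0.1264, 0.0743]
ee_rot: [[-0.017, 1.0, 0.0], [1.0, 0.017, -0.0], [-0.0, 0.0, -1.0]]
ft_force: [-0.7, 0.7, 3.4]
opening: 0.006
```

Request:
step_arm([
  {"dx": 0, "dy": 0, "dz": 0.0005, "twist": 0},
  {"dx": 0, "dy": 0, "dz": 0.0005, "twist": 0},
  {"dx": 0, "dy": 0, "dz": 0.0005, "twist": 0},
])

```text
time_s: 5.38
position: [0.5285, -0.1264, 0.0742]
ee_rot: [[-0.017, 1.0, 0.001], [1.0, 0.017, -0.0], [-0.0, 0.001, -1.0]]
ft_force: [-1.0, 0.2, 5.6]
opening: 0.005
```

Contact is at z = 0.0742 as expected, at 5.6 N. I'll press slightly more and draw the rim 18 mm to the front.

Request:
step_arm([
  {"dx": 0, "dy": 0, "dz": 0.0004, "twist": 0},
  {"dx": 0, "dy": -0.001, "dz": 0.0004, "twist": 0},
  {"dx": 0, "dy": -0.003, "dz": 0.0004, "twist": 0},
  {"dx": 0, "dy": -0.006, "dz": 0.0004, "twist": 0},
  {"dx": 0, "dy": -0.009, "dz": 0.0004, "twist": 0},
  {"dx": 0, "dy": -0.012, "dz": 0.0004, "twist": 0},
  {"dx": 0, "dy": -0.015, "dz": 0.0004, "twist": 0},
  {"dx": 0, "dy": -0.017, "dz": 0.0004, "twist": 0},
  {"dx": 0, "dy": -0.018, "dz": 0.0004, "twist": 0},
  {"dx": 0, "dy": -0.018, "dz": 0.0004, "twist": 0},
])

```text
time_s: 6.22
position: [0.5113, -0.1269, 0.0742]
ee_rot: [[-0.017, 1.0, 0.003], [1.0, 0.017, -0.001], [-0.001, 0.003, -1.0]]
ft_force: [0.9, 1.0, 6.2]
opening: 0.005
```

```bash
cat > look.py <<'E'
from cell import env
from h import *
import sys
s=env.state();print(s["time_s"],s["position"].round(4),s["ft_force"].round(1))
b=env.camera("top");c=b["color"]
cv2.imwrite(f"pics/{sys.argv[1]}.png",cv2.resize(c[215:255,285:345],None,fx=12,fy=12,interpolation=cv2.INTER_CUBIC))
g=c.astype(float).mean(2)
# mark rows below ticks; pointer rows: profile per row with sub-pixel centroid
for r in range(227,246):
    print(r,g[r,300:335].astype(int).tolist())
E
python3 look.py l1
```

```text
6.2167 [ 0.5113 -0.1269  0.0742] [0.9 1.  6.2]
227 [37, 39, 36, 39, 38, 41, 40, 38, 38, 39, 38, 39, 40, 40, 42, 50, 74, 76, 64, 43, 39, 38, 37, 35, 37, 37, 39, 37, 41, 36, 41, 39, 40, 37, 33]
228 [39, 34, 36, 37, 31, 32, 37, 36, 34, 37, 37, 34, 35, 35, 36, 45, 70, 79, 63, 44, 34, 36, 39, 39, 39, 41, 39, 38, 37, 36, 34, 36, 34, 33, 34]
229 [30, 30, 27, 29, 31, 29, 30, 30, 29, 28, 31, 35, 33, 36, 32, 45, 69, 76, 61, 36, 27, 33, 34, 41, 46, 43, 41, 44, 45, 44, 41, 40, 31, 31, 29]
230 [30, 34, 37, 34, 31, 26, 30, 38, 34, 27, 31, 39, 45, 40, 32, 44, 68, 75, 58, 39, 30, 30, 39, 46, 48, 50, 55, 55, 54, 53, 49, 42, 34, 27, 28]
231 [32, 39, 53, 50, 38, 28, 38, 53, 51, 36, 33, 55, 71, 61, 39, 40, 71, 74, 59, 36, 30, 41, 47, 53, 58, 62, 76, 72, 56, 54, 55, 48, 41, 31, 25]
232 [30, 46, 66, 58, 39, 29, 47, 69, 60, 43, 41, 68, 94, 81, 45, 46, 71, 77, 59, 33, 39, 59, 63, 55, 57, 75, 105, 95, 71, 57, 57, 59, 52, 32, 27]
233 [28, 42, 62, 57, 39, 31, 48, 71, 65, 42, 42, 72, 103, 85, 49, 43, 70, 73, 61, 37, 46, 76, 76, 60, 55, 78, 111, 103, 71, 55, 58, 62, 54, 38, 23]
234 [30, 38, 51, 50, 30, 32, 44, 6
[... 1006 characters left out ...]
 34, 25, 29, 32, 30, 42, 70, 87, 70, 42, 32, 29, 33, 45, 55, 55, 56, 55, 55, 55, 51, 43, 28, 32, 28, 29, 29, 31, 26, 27]
242 [29, 30, 26, 32, 35, 33, 32, 31, 31, 26, 46, 73, 87, 67, 43, 27, 31, 35, 46, 54, 54, 57, 55, 57, 54, 53, 38, 36, 27, 26, 30, 23, 28, 25, 28]
243 [37, 37, 35, 32, 32, 43, 41, 33, 31, 34, 43, 68, 79, 63, 42, 32, 38, 46, 51, 57, 56, 53, 55, 54, 52, 51, 41, 34, 29, 28, 31, 34, 31, 29, 26]
244 [44, 44, 42, 34, 37, 43, 42, 42, 35, 35, 36, 48, 52, 47, 39, 39, 42, 46, 48, 48, 50, 50, 53, 52, 52, 47, 43, 38, 38, 37, 38, 43, 38, 31, 32]
245 [42, 45, 40, 37, 38, 41, 38, 38, 36, 38, 40, 38, 37, 39, 39, 36, 41, 40, 42, 44, 41, 42, 43, 43, 39, 40, 39, 39, 38, 43, 56, 61, 55, 38, 37]
```

View pics/l1.png

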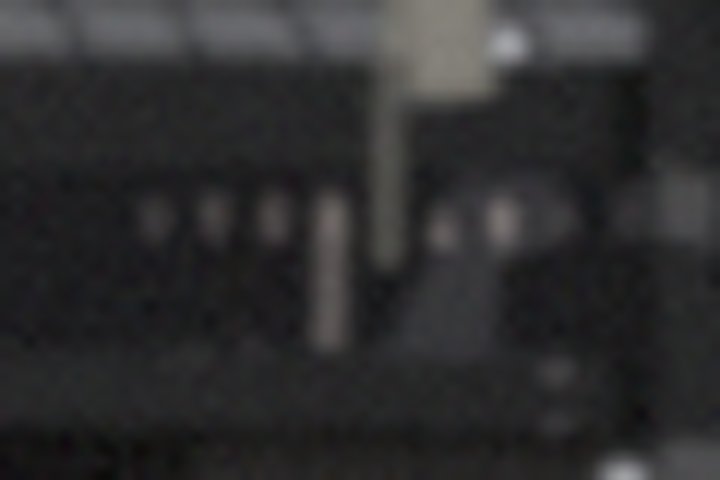

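The pointer is at column 317.0 and the mark at 312.0, with 4.85 px per 10 mm, so about 10.2 mm remains. It moved about 2.6 mm for 18 mm of rim, so there was no slip. Repeating the stroke.

Request:
step_arm([
  {"dx": 0, "dy": 0, "dz": -0.004, "twist": 0},
  {"dx": 0, "dy": 0.004, "dz": -0.004, "twist": 0},
  {"dx": 0, "dy": 0.012, "dz": -0.004, "twist": 0},
  {"dx": 0, "dy": 0.018, "dz": -0.004, "twist": 0},
  {"dx": 0, "dy": 0.019, "dz": -0.003, "twist": 0},
  {"dx": 0, "dy": 0.019, "dz": -0.002, "twist": 0},
  {"dx": 0, "dy": 0.019, "dz": -0.001, "twist": 0},
  {"dx": 0, "dy": 0.019, "dz": 0, "twist": 0},
  {"dx": 0, "dy": 0.019, "dz": 0.0003, "twist": 0},
  {"dx": 0, "dy": 0.019, "dz": 0.0003, "twist": 0},
])

```text
time_s: 7.1
position: [0.5301, -0.1264, 0.074]
ee_rot: [[-0.017, 1.0, 0.002], [1.0, 0.017, -0.0], [-0.0, 0.002, -1.0]]
ft_force: [-0.4, 1.3, 7.9]
opening: 0.005
```

Request:
step_arm([
  {"dx": 0, "dy": -0.001, "dz": 0, "twist": 0},
  {"dx": 0, "dy": -0.003, "dz": 0, "twist": 0},
  {"dx": 0, "dy": -0.006, "dz": 0, "twist": 0},
  {"dx": 0, "dy": -0.009, "dz": 0, "twist": 0},
  {"dx": 0, "dy": -0.012, "dz": 0, "twist": 0},
  {"dx": 0, "dy": -0.015, "dz": 0, "twist": 0},
  {"dx": 0, "dy": -0.018, "dz": 0, "twist": 0},
  {"dx": 0, "dy": -0.02, "dz": 0, "twist": 0},
  {"dx": 0, "dy": -0.021, "dz": 0, "twist": 0},
  {"dx": 0, "dy": -0.021, "dz": 0, "twist": 0},
])

```text
time_s: 7.93
position: [0.5091, -0.1269, 0.074]
ee_rot: [[-0.017, 1.0, 0.003], [1.0, 0.017, -0.0], [-0.001, 0.003, -1.0]]
ft_force: [-0.8, 1.5, 6.8]
opening: 0.003
```

Request:
step_arm([
  {"dx": 0, "dy": 0, "dz": -0.004, "twist": 0},
  {"dx": 0, "dy": 0.004, "dz": -0.004, "twist": 0},
  {"dx": 0, "dy": 0.012, "dz": -0.004, "twist": 0},
  {"dx": 0, "dy": 0.018, "dz": -0.004, "twist": 0},
  {"dx": 0, "dy": 0.021, "dz": -0.003, "twist": 0},
  {"dx": 0, "dy": 0.021, "dz": -0.002, "twist": 0},
  {"dx": 0, "dy": 0.021, "dz": -0.001, "twist": 0},
  {"dx": 0, "dy": 0.021, "dz": 0, "twist": 0},
  {"dx": 0, "dy": 0.021, "dz": 0, "twist": 0},
  {"dx": 0, "dy": 0.021, "dz": 0, "twist": 0},
])

```text
time_s: 8.77
position: [0.5303, -0.1264, 0.074]
ee_rot: [[-0.017, 1.0, 0.003], [1.0, 0.017, -0.0], [-0.0, 0.003, -1.0]]
ft_force: [0.3, 1.2, 7.3]
opening: 0.009
```

Request:
step_arm([
  {"dx": 0, "dy": -0.001, "dz": 0, "twist": 0},
  {"dx": 0, "dy": -0.003, "dz": 0, "twist": 0},
  {"dx": 0, "dy": -0.006, "dz": 0, "twist": 0},
  {"dx": 0, "dy": -0.009, "dz": 0, "twist": 0},
  {"dx": 0, "dy": -0.012, "dz": 0, "twist": 0},
  {"dx": 0, "dy": -0.015, "dz": 0, "twist": 0},
  {"dx": 0, "dy": -0.018, "dz": 0, "twist": 0},
  {"dx": 0, "dy": -0.02, "dz": 0, "twist": 0},
  {"dx": 0, "dy": -0.021, "dz": 0, "twist": 0},
  {"dx": 0, "dy": -0.021, "dz": 0, "twist": 0},
])

```text
time_s: 9.6
position: [0.5092, -0.1269, 0.074]
ee_rot: [[-0.017, 1.0, 0.003], [1.0, 0.017, -0.001], [-0.001, 0.003, -1.0]]
ft_force: [0.4, -0.2, 7.3]
opening: 0.004
```

```bash
python3 - <<'E'
s=open('look.py').read().split("# mark")[0]+'''
def cen(rows,lo,hi):
    p=g[rows[0]:rows[1],lo:hi].mean(0); p=(p-np.sort(p)[:2].mean()); p[p<.25*p.max()]=0
    return (p*np.arange(lo,hi)).sum()/p.sum()
print("mark col",cen((238,243),309,316))
for r in (228,230,232,234,236): print(r,g[r,303:322].astype(int).tolist())
for r in (239,241): print(r,g[r,303:322].astype(int).tolist())
'''
open('look.py','w').write(s)
E
python3 look.py l2
```

```text
9.6 [ 0.5092 -0.1269  0.074 ] [ 0.4 -0.2  7.3]
mark col 312.20058381984984
228 [39, 36, 34, 37, 33, 30, 35, 33, 37, 46, 62, 71, 61, 42, 33, 33, 34, 34, 35]
230 [37, 29, 28, 28, 35, 32, 30, 31, 39, 52, 69, 74, 55, 36, 29, 27, 28, 29, 29]
232 [60, 37, 30, 47, 68, 65, 42, 40, 71, 98, 97, 78, 60, 45, 44, 39, 32, 38, 55]
234 [50, 34, 27, 43, 66, 61, 39, 40, 73, 102, 99, 81, 62, 47, 45, 40, 34, 40, 64]
236 [34, 28, 26, 29, 31, 29, 25, 38, 71, 89, 88, 72, 49, 31, 27, 30, 25, 37, 52]
239 [28, 29, 27, 24, 27, 30, 26, 41, 69, 87, 73, 45, 27, 29, 24, 26, 33, 48, 56]
241 [30, 26, 27, 26, 30, 30, 28, 43, 73, 88, 72, 43, 25, 26, 28, 35, 45, 54, 55]
```

View pics/l2.png

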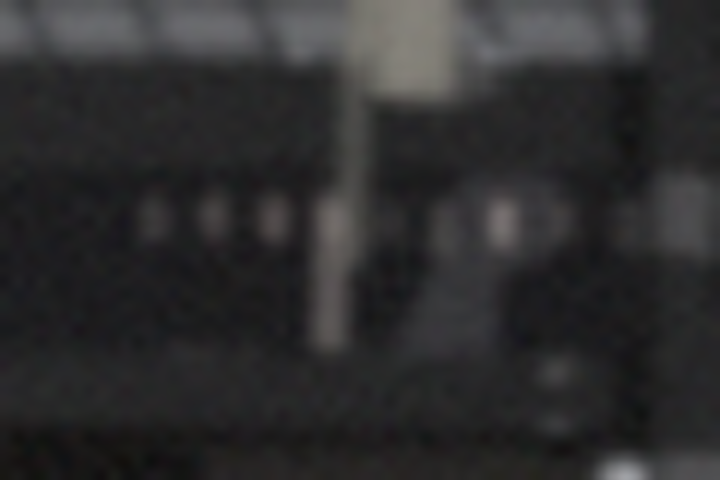

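The pointer is at about 313.8 and the mark at 312.1, so about 3.5 mm (24 mm of rim) is left. I'll do one 18 mm stroke and then measure finely.

Request:
step_arm([
  {"dx": 0, "dy": 0, "dz": -0.004, "twist": 0},
  {"dx": 0, "dy": 0.004, "dz": -0.004, "twist": 0},
  {"dx": 0, "dy": 0.012, "dz": -0.004, "twist": 0},
  {"dx": 0, "dy": 0.018, "dz": -0.004, "twist": 0},
  {"dx": 0, "dy": 0.021, "dz": -0.003, "twist": 0},
  {"dx": 0, "dy": 0.021, "dz": -0.002, "twist": 0},
  {"dx": 0, "dy": 0.021, "dz": -0.001, "twist": 0},
  {"dx": 0, "dy": 0.021, "dz": 0, "twist": 0},
  {"dx": 0, "dy": 0.021, "dz": 0, "twist": 0},
  {"dx": 0, "dy": 0.021, "dz": 0, "twist": 0},
])

```text
time_s: 10.48
position: [0.5303, -0.1264, 0.074]
ee_rot: [[-0.017, 1.0, 0.003], [1.0, 0.017, -0.0], [-0.0, 0.003, -1.0]]
ft_force: [0.8, 1.2, 7.7]
opening: 0.005
```

Request:
step_arm([
  {"dx": 0, "dy": -0.001, "dz": 0, "twist": 0},
  {"dx": 0, "dy": -0.003, "dz": 0, "twist": 0},
  {"dx": 0, "dy": -0.006, "dz": 0, "twist": 0},
  {"dx": 0, "dy": -0.009, "dz": 0, "twist": 0},
  {"dx": 0, "dy": -0.012, "dz": 0, "twist": 0},
  {"dx": 0, "dy": -0.015, "dz": 0, "twist": 0},
  {"dx": 0, "dy": -0.017, "dz": 0, "twist": 0},
  {"dx": 0, "dy": -0.018, "dz": 0, "twist": 0},
  {"dx": 0, "dy": -0.018, "dz": 0, "twist": 0},
])

```text
time_s: 11.23
position: [0.5126, -0.1268, 0.0742]
ee_rot: [[-0.017, 1.0, 0.004], [1.0, 0.017, -0.001], [-0.001, 0.004, -1.0]]
ft_force: [-0.2, 1.2, 7.9]
opening: 0.001
```

```bash
cat > fine.py <<'E'
from cell import env
from h import *
import sys
s=env.state();print(s["time_s"],s["position"].round(4),s["ft_force"].round(1))
T=[env.camera("top") for _ in range(6)];S=[env.camera("scene") for _ in range(6)]
b=T[0]; c=np.mean([x["color"].astype(float) for x in T],0); g=c.mean(2)
d=np.mean([x["color"].astype(float) for x in S],0)
np.savez(sys.argv[1]+".npz",g=g,d=d)
def cen(r,lo,hi):
    p=g[r,lo:hi]; p=(p-np.sort(p)[:2].mean()).clip(0); p[p<.2*p.max()]=0
    return (p*np.arange(lo,hi)).sum()/p.sum()
print("ptr",[round(cen(r,308,319),2) for r in range(226,231)],"mark",[round(cen(r,308,317),2) for r in range(238,243)])
for r in (226,228,230,233,235,236,239,241): print(r,g[r,304:322].astype(int).tolist())
A=cv2.resize(c[218:250,290:334],None,fx=8.86,fy=8.86,interpolation=cv2.INTER_CUBIC)
B=cv2.resize(d[185:217,170:214],None,fx=8.86,fy=8.86,interpolation=cv2.INTER_CUBIC)
cv2.imwrite(f"pics/{sys.argv[1]}.png",np.hstack([A,B]).clip(0,255))
E
python3 fine.py f1
```

```text
11.2333 [ 0.5126 -0.1268  0.0742] [-0.2  1.2  7.9]
ptr [np.float64(312.68), np.float64(312.69), np.float64(312.68), np.float64(312.6), np.float64(312.5)] mark [np.float64(312.02), np.float64(312.05), np.float64(312.07), np.float64(312.04), np.float64(311.97)]
226 [40, 39, 38, 38, 39, 40, 40, 50, 74, 80, 62, 44, 38, 38, 37, 37, 37, 38]
228 [36, 35, 36, 36, 36, 35, 35, 48, 72, 77, 61, 41, 36, 36, 34, 35, 34, 35]
230 [29, 29, 30, 34, 32, 28, 31, 47, 69, 67, 47, 33, 29, 28, 27, 29, 29, 31]
233 [38, 31, 47, 72, 67, 42, 41, 71, 93, 83, 52, 36, 44, 49, 39, 31, 48, 74]
235 [29, 28, 34, 43, 40, 32, 41, 73, 99, 88, 54, 34, 33, 33, 32, 32, 48, 77]
236 [30, 29, 28, 29, 29, 28, 41, 72, 97, 84, 52, 33, 27, 29, 28, 29, 41, 55]
239 [30, 29, 28, 30, 28, 27, 40, 68, 85, 72, 43, 28, 29, 29, 35, 46, 52, 54]
241 [29, 33, 34, 29, 29, 29, 40, 69, 86, 72, 42, 28, 29, 36, 46, 53, 55, 56][ WARN:0@17.945] global loadsave.cpp:1063 imwrite_ Unsupported depth image for selected encoder is fallbacked to CV_8U.
```

View pics/f1.png

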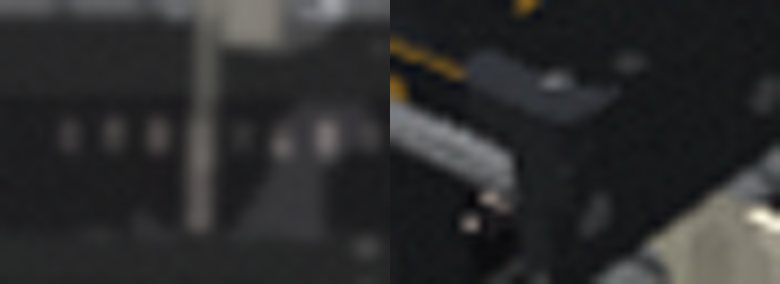

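After correcting for axis slope and parallax, the pointer is about 0.48 px, or 1.0 mm, short: 6.5 mm of rim. The right half shows the scene view is blocked by the hand. I'll re-seat the finger and draw 6.5 mm.

Request:
step_arm([
  {"dx": 0, "dy": 0, "dz": -0.004, "twist": 0},
  {"dx": 0, "dy": 0.004, "dz": -0.004, "twist": 0},
  {"dx": 0, "dy": 0.01, "dz": -0.004, "twist": 0},
  {"dx": 0, "dy": 0.01, "dz": -0.004, "twist": 0},
  {"dx": 0, "dy": 0.01, "dz": -0.003, "twist": 0},
  {"dx": 0, "dy": 0.01, "dz": -0.002, "twist": 0},
  {"dx": 0, "dy": 0.01, "dz": -0.001, "twist": 0},
  {"dx": 0, "dy": 0.01, "dz": 0, "twist": 0},
  {"dx": 0, "dy": 0.01, "dz": 0, "twist": 0},
  {"dx": 0, "dy": 0.01, "dz": 0, "twist": 0},
])

```text
time_s: 12.67
position: [0.5221, -0.1265, 0.0742]
ee_rot: [[-0.017, 1.0, 0.002], [1.0, 0.017, -0.0], [-0.0, 0.002, -1.0]]
ft_force: [-0.8, 1.7, 9.4]
opening: 0.004
```

Request:
step_arm([
  {"dx": 0, "dy": -0.001, "dz": 0, "twist": 0},
  {"dx": 0, "dy": -0.003, "dz": 0, "twist": 0},
  {"dx": 0, "dy": -0.005, "dz": 0, "twist": 0},
  {"dx": 0, "dy": -0.006, "dz": 0, "twist": 0},
  {"dx": 0, "dy": -0.0065, "dz": 0, "twist": 0},
  {"dx": 0, "dy": -0.0065, "dz": 0, "twist": 0},
  {"dx": 0, "dy": -0.0065, "dz": 0, "twist": 0},
])

```text
time_s: 13.25
position: [0.5163, -0.1266, 0.0742]
ee_rot: [[-0.017, 1.0, 0.004], [1.0, 0.017, -0.0], [-0.0, 0.004, -1.0]]
ft_force: [1.5, 1.9, 7.8]
opening: 0.004
```

Request:
step_arm([
  {"dx": 0, "dy": 0, "dz": -0.003, "twist": 0},
  {"dx": 0, "dy": 0, "dz": -0.015, "twist": 0},
  {"dx": 0, "dy": 0, "dz": -0.04, "twist": 0},
  {"dx": 0, "dy": 0, "dz": -0.075, "twist": 0},
  {"dx": 0, "dy": 0, "dz": -0.11, "twist": 0},
  {"dx": 0, "dy": 0, "dz": -0.145, "twist": 0},
  {"dx": 0, "dy": 0, "dz": -0.17, "twist": 0},
  {"dx": 0, "dy": 0, "dz": -0.175, "twist": 0},
  {"dx": 0, "dy": 0, "dz": -0.175, "twist": 0},
])

```text
time_s: 14.0
position: [0.5155, -0.1271, 0.2503]
ee_rot: [[-0.017, 1.0, 0.005], [1.0, 0.017, -0.002], [-0.002, 0.005, -1.0]]
ft_force: [0.1, -0.3, -0.6]
opening: 0.004
```

```bash
python3 fine.py f2 2>/dev/null
```

```text
14.0 [ 0.5155 -0.1271  0.2503] [ 0.1 -0.3 -0.6]
ptr [np.float64(312.41), np.float64(312.42), np.float64(312.42), np.float64(312.43), np.float64(312.42)] mark [np.float64(312.05), np.float64(312.04), np.float64(312.05), np.float64(312.03), np.float64(312.03)]
226 [39, 38, 37, 36, 39, 39, 43, 104, 170, 156, 87, 42, 37, 38, 38, 37, 37, 36]
228 [36, 37, 38, 40, 42, 41, 46, 103, 170, 156, 89, 44, 39, 38, 40, 39, 38, 39]
230 [31, 34, 48, 64, 62, 54, 55, 105, 170, 158, 93, 55, 53, 54, 54, 53, 51, 54]
233 [45, 51, 91, 141, 129, 83, 62, 114, 175, 159, 95, 66, 85, 94, 80, 62, 76, 110]
235 [50, 54, 64, 81, 78, 61, 64, 115, 175, 159, 95, 59, 61, 64, 60, 57, 64, 81]
236 [54, 54, 56, 56, 56, 55, 68, 122, 173, 154, 92, 56, 55, 55, 55, 55, 56, 60]
239 [54, 56, 56, 56, 56, 56, 80, 132, 164, 139, 83, 55, 54, 55, 54, 54, 55, 55]
241 [55, 54, 55, 54, 54, 55, 79, 134, 165, 139, 82, 56, 54, 55, 55, 54, 55, 54]
```

View pics/f2.png

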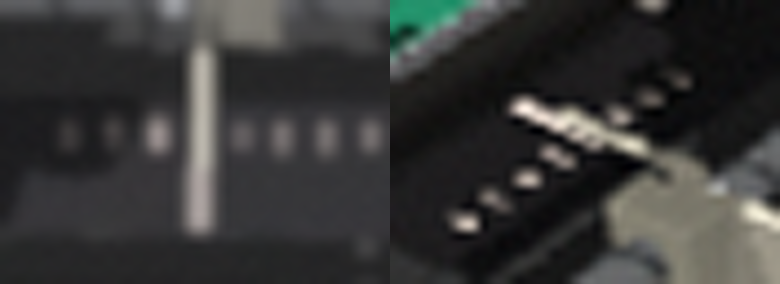

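With the hand away and the light good, the pointer is at 312.42 and the mark at 312.04 in the top view. Both slope and height parallax matter at this scale, so I'll quantify them.

```bash
cat > par.py <<'E'
from cell import env
from h import *
import sys
T=[env.camera("top") for _ in range(6)];b=T[0]
g=np.mean([x["color"].astype(float).mean(2) for x in T],0)
R=np.array([x["range_z"] for x in T]);R[R==0]=np.nan;Z=np.nanmean(R,0)
def P(u,v): 
    return b["R"].T@(np.linalg.inv(b["intrinsics"])@np.array([u,v,1.])*Z[v,u]-b["t"])
print("bar z",np.median([P(u,v)[2] for u in list(range(299,309))+list(range(317,332)) for v in (230,236,238,240)]))
print("mark z",[round(P(312,v)[2],4) for v in range(237,243)],"ptr z",[round(P(u,v)[2],4) for v in range(225,236) for u in (312,)])
print("console top",np.median([P(u,v)[2] for u in range(348,362) for v in range(235,250)]))
def cen(r,lo,hi):
    p=g[r,lo:hi]; p=p-np.interp(np.arange(lo,hi),[lo,hi-1],[p[:1].mean(),p[-1:].mean()]); p=p.clip(0); p[p<.1*p.max()]=0
    return (p*np.arange(lo,hi)).sum()/p.sum()
pr=np.arange(225,230);pc=[cen(r,309,317) for r in pr];mr=np.arange(238,243);mc=[cen(r,308,317) for r in mr]
print(np.round(pc,2),np.round(mc,2))
for yaw in (.8,1.2,1.6):
    a=np.radians(yaw);ax=np.array([np.cos(a),np.sin(a)]);ay=np.array([-ax[1],ax[0]])
    for zp,zm in ((.063,.062),(.063,.060),(.062,.059)):
        yp=np.mean([ay@ray(b,u,v,zp)[:2] for u,v in zip(pc,pr)]);ym=np.mean([ay@ray(b,u,v,zm)[:2] for u,v in zip(mc,mr)])
        print(yaw,zp,zm,"ptr-mark y mm",round((yp-ym)*1e3,2))
# yaw from console right edge (green->black), z .062
ed=[];
for v in list(range(150,200,4))+list(range(222,262,4)):
    row=b["color"][v,358:376].astype(float); gr=row[:,1]-row[:,2]
    if gr.max()>30:
        t=(gr[-3:].mean()+gr[:3].mean())/2; i=np.argmax(gr>t); ed.append(ray(b,358+i-1+(t-gr[i-1])/(gr[i]-gr[i-1]),v,.062)[:2])
ed=np.array(ed);k=np.polyfit(ed[:,0],ed[:,1],1);r=ed[:,1]-np.polyval(k,ed[:,0]);m=abs(r)<.0015;k=np.polyfit(ed[m,0],ed[m,1],1)
print("edge yaw",np.degrees(np.arctan(k[0])),m.sum(),r.std())
E
python3 par.py
```

```text
bar z 0.05824768248048834
mark z [np.float64(0.0587), np.float64(0.0593), np.float64(0.0584), np.float64(0.0597), np.float64(0.0579), np.float64(0.0582)] ptr z [np.float64(0.0626), np.float64(0.0633), np.float64(0.0626), np.float64(0.061), np.float64(0.0634), np.float64(0.0631), np.float64(0.0633), np.float64(0.0638), np.float64(0.0641), np.float64(0.0621), np.float64(0.0626)]
console top 0.06026478918093056
[312.42 312.42 312.42 312.42 312.44] [312.04 312.05 312.05 312.04 312.03]
0.8 0.063 0.062 ptr-mark y mm -0.37
0.8 0.063 0.06 ptr-mark y mm -0.16
0.8 0.062 0.059 ptr-mark y mm -0.16
1.2 0.063 0.062 ptr-mark y mm -0.56
1.2 0.063 0.06 ptr-mark y mm -0.35
1.2 0.062 0.059 ptr-mark y mm -0.35
1.6 0.063 0.062 ptr-mark y mm -0.75
1.6 0.063 0.06 ptr-mark y mm -0.54
1.6 0.062 0.059 ptr-mark y mm -0.54
edge yaw -8.942786297244842 1 0.006806955614212909par.py:28: RankWarning: Polyfit may be poorly conditioned
  ed=np.array(ed);k=np.polyfit(ed[:,0],ed[:,1],1);r=ed[:,1]-np.polyval(k,ed[:,0]);m=abs(r)<.0015;k=np.polyfit(ed[m,0],ed[m,1],1)
```

The bar lies at about z = 0.0585 and the pointer at 0.063. The tick row gives yaw 1.2°, so the pointer is about 0.3 mm short. I'll make one small correction of about 2.3 mm of rim.

Request:
step_arm([
  {"dx": 0, "dy": 0, "dz": 0.02, "twist": 0},
  {"dx": 0, "dy": 0, "dz": 0.055, "twist": 0},
  {"dx": 0, "dy": 0, "dz": 0.09, "twist": 0},
  {"dx": 0, "dy": 0, "dz": 0.12, "twist": 0},
  {"dx": 0, "dy": 0, "dz": 0.145, "twist": 0},
  {"dx": 0, "dy": 0, "dz": 0.16, "twist": 0},
  {"dx": 0, "dy": 0, "dz": 0.168, "twist": 0},
  {"dx": 0, "dy": 0, "dz": 0.17, "twist": 0},
  {"dx": 0, "dy": 0, "dz": 0.17, "twist": 0},
  {"dx": 0, "dy": 0, "dz": 0.17, "twist": 0},
])

```text
time_s: 15.73
position: [0.5154, -0.1269, 0.0788]
ee_rot: [[-0.017, 1.0, 0.002], [1.0, 0.017, -0.001], [-0.001, 0.002, -1.0]]
ft_force: [-0.1, -0.0, 0.6]
opening: 0.01
```

Request:
step_arm([
  {"dx": 0, "dy": 0, "dz": 0.002, "twist": 0},
  {"dx": 0, "dy": 0, "dz": 0.003, "twist": 0},
  {"dx": 0, "dy": 0, "dz": 0.004, "twist": 0},
  {"dx": 0, "dy": 0, "dz": 0.005, "twist": 0},
  {"dx": 0, "dy": 0, "dz": 0.005, "twist": 0},
  {"dx": 0, "dy": 0, "dz": 0.005, "twist": 0},
])

```text
time_s: 16.23
position: [0.5156, -0.1268, 0.0742]
ee_rot: [[-0.017, 1.0, 0.003], [1.0, 0.017, -0.001], [-0.001, 0.003, -1.0]]
ft_force: [-0.7, -0.3, 5.6]
opening: 0.003
```

Request:
step_arm([
  {"dx": 0, "dy": -0.001, "dz": 0, "twist": 0},
  {"dx": 0, "dy": -0.002, "dz": 0, "twist": 0},
  {"dx": 0, "dy": -0.0024, "dz": 0, "twist": 0},
  {"dx": 0, "dy": -0.0024, "dz": 0, "twist": 0},
  {"dx": 0, "dy": -0.0024, "dz": 0, "twist": 0},
])

```text
time_s: 16.65
position: [0.5138, -0.1269, 0.0742]
ee_rot: [[-0.017, 1.0, 0.004], [1.0, 0.017, -0.001], [-0.001, 0.004, -1.0]]
ft_force: [1.1, 1.5, 6.0]
opening: 0.006
```

Request:
step_arm([
  {"dx": 0, "dy": 0, "dz": -0.003, "twist": 0},
  {"dx": 0, "dy": 0, "dz": -0.015, "twist": 0},
  {"dx": 0, "dy": 0, "dz": -0.04, "twist": 0},
  {"dx": 0, "dy": 0, "dz": -0.075, "twist": 0},
  {"dx": 0, "dy": 0, "dz": -0.11, "twist": 0},
  {"dx": 0, "dy": 0, "dz": -0.145, "twist": 0},
  {"dx": 0, "dy": 0, "dz": -0.17, "twist": 0},
  {"dx": 0, "dy": 0, "dz": -0.175, "twist": 0},
  {"dx": 0, "dy": 0, "dz": -0.175, "twist": 0},
])

```text
time_s: 17.4
position: [0.513, -0.1271, 0.2504]
ee_rot: [[-0.017, 1.0, 0.005], [1.0, 0.017, -0.002], [-0.002, 0.005, -1.0]]
ft_force: [0.1, -0.3, -1.0]
opening: 0.009
```

```bash
python3 par.py 2>/dev/null
python3 - <<'E'
from cell import env
import cv2
print(env.state()["time_s"],env.state()["ft_force"])
cv2.imwrite("pics/s3.png",env.camera("scene")["color"])
E
```

```text
bar z 0.05822611307455634
mark z [np.float64(0.0589), np.float64(0.0582), np.float64(0.0588), np.float64(0.0585), np.float64(0.0585), np.float64(0.059)] ptr z [np.float64(0.0643), np.float64(0.0621), np.float64(0.0629), np.float64(0.0627), np.float64(0.0628), np.float64(0.0631), np.float64(0.063), np.float64(0.0637), np.float64(0.0617), np.float64(0.0635), np.float64(0.0625)]
console top 0.060255084667403855
[312.42 312.42 312.42 312.43 312.43] [312.06 312.04 312.05 312.04 312.01]
0.8 0.063 0.062 ptr-mark y mm -0.38
0.8 0.063 0.06 ptr-mark y mm -0.16
0.8 0.062 0.059 ptr-mark y mm -0.16
1.2 0.063 0.062 ptr-mark y mm -0.56
1.2 0.063 0.06 ptr-mark y mm -0.35
1.2 0.062 0.059 ptr-mark y mm -0.35
1.6 0.063 0.062 ptr-mark y mm -0.75
1.6 0.063 0.06 ptr-mark y mm -0.54
1.6 0.062 0.059 ptr-mark y mm -0.54
edge yaw -2.320522893261217 3 0.005754585327651399
17.7 [ 0.30201861  0.02884234 -0.09520598]
```

View pics/s3.png

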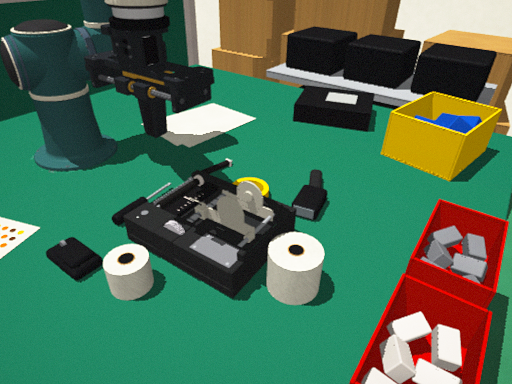

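The scene view shows everything in place and the hand clear. The pointer has not moved (312.42 again), and the previous 6.5 mm stroke also gave only about 3.5 mm of rim. So roughly 2.5 mm per stroke is taken up by finger play. I'll draw 4.5 mm for the last ~0.3 mm.

Request:
step_arm([
  {"dx": 0, "dy": 0, "dz": 0.02, "twist": 0},
  {"dx": 0, "dy": 0, "dz": 0.055, "twist": 0},
  {"dx": 0, "dy": 0.002, "dz": 0.09, "twist": 0},
  {"dx": 0, "dy": 0.004, "dz": 0.12, "twist": 0},
  {"dx": 0, "dy": 0.006, "dz": 0.145, "twist": 0},
  {"dx": 0, "dy": 0.006, "dz": 0.16, "twist": 0},
  {"dx": 0, "dy": 0.006, "dz": 0.168, "twist": 0},
  {"dx": 0, "dy": 0.006, "dz": 0.17, "twist": 0},
  {"dx": 0, "dy": 0.006, "dz": 0.17, "twist": 0},
  {"dx": 0, "dy": 0.006, "dz": 0.17, "twist": 0},
])

```text
time_s: 18.58
position: [0.5187, -0.1268, 0.0785]
ee_rot: [[-0.017, 1.0, 0.001], [1.0, 0.017, -0.0], [-0.0, 0.001, -1.0]]
ft_force: [0.5, 0.5, 0.4]
opening: 0.005
```

Request:
step_arm([
  {"dx": 0, "dy": 0, "dz": 0.002, "twist": 0},
  {"dx": 0, "dy": 0, "dz": 0.003, "twist": 0},
  {"dx": 0, "dy": 0, "dz": 0.004, "twist": 0},
  {"dx": 0, "dy": 0, "dz": 0.005, "twist": 0},
  {"dx": 0, "dy": 0, "dz": 0.0053, "twist": 0},
  {"dx": 0, "dy": 0, "dz": 0.0053, "twist": 0},
])

```text
time_s: 19.08
position: [0.5193, -0.1268, 0.0742]
ee_rot: [[-0.017, 1.0, 0.003], [1.0, 0.017, -0.001], [-0.001, 0.003, -1.0]]
ft_force: [-1.8, 0.7, 8.0]
opening: 0.009
```

Request:
step_arm([
  {"dx": 0, "dy": -0.001, "dz": 0, "twist": 0},
  {"dx": 0, "dy": -0.002, "dz": 0, "twist": 0},
  {"dx": 0, "dy": -0.003, "dz": 0, "twist": 0},
  {"dx": 0, "dy": -0.004, "dz": 0, "twist": 0},
  {"dx": 0, "dy": -0.0045, "dz": 0, "twist": 0},
  {"dx": 0, "dy": -0.0045, "dz": 0, "twist": 0},
  {"dx": 0, "dy": -0.0045, "dz": 0, "twist": 0},
])

```text
time_s: 19.67
position: [0.5156, -0.1269, 0.0743]
ee_rot: [[-0.017, 1.0, 0.005], [1.0, 0.017, -0.001], [-0.001, 0.005, -1.0]]
ft_force: [1.7, 1.1, 5.3]
opening: 0.007
```

Request:
step_arm([
  {"dx": 0, "dy": 0, "dz": -0.003, "twist": 0},
  {"dx": 0, "dy": 0, "dz": -0.015, "twist": 0},
  {"dx": 0, "dy": 0, "dz": -0.04, "twist": 0},
  {"dx": 0, "dy": 0, "dz": -0.075, "twist": 0},
  {"dx": 0, "dy": 0, "dz": -0.11, "twist": 0},
  {"dx": 0, "dy": 0, "dz": -0.145, "twist": 0},
  {"dx": 0, "dy": 0, "dz": -0.17, "twist": 0},
  {"dx": 0, "dy": 0, "dz": -0.175, "twist": 0},
  {"dx": 0, "dy": 0, "dz": -0.175, "twist": 0},
])

```text
time_s: 20.42
position: [0.5148, -0.1271, 0.2505]
ee_rot: [[-0.017, 1.0, 0.005], [1.0, 0.017, -0.002], [-0.002, 0.005, -1.0]]
ft_force: [0.3, 0.3, -0.1]
opening: 0.004
```

```bash
python3 par.py 2>/dev/null|grep -v mark.z; python3 fine.py f3 2>/dev/null |head -2
```

```text
bar z 0.05814293265439196
console top 0.06027703150018997
[312.23 312.23 312.24 312.26 312.27] [312.05 312.06 312.05 312.03 312.03]
0.8 0.063 0.062 ptr-mark y mm -0.0
0.8 0.063 0.06 ptr-mark y mm 0.21
0.8 0.062 0.059 ptr-mark y mm 0.21
1.2 0.063 0.062 ptr-mark y mm -0.19
1.2 0.063 0.06 ptr-mark y mm 0.02
1.2 0.062 0.059 ptr-mark y mm 0.02
1.6 0.063 0.062 ptr-mark y mm -0.38
1.6 0.063 0.06 ptr-mark y mm -0.17
1.6 0.062 0.059 ptr-mark y mm -0.17
 ** On entry to DLASCL parameter number  4 had an illegal value
 ** On entry to DLASCL parameter number  4 had an illegal value
 ** On entry to DLASCL parameter number  4 had an illegal value
 ** On entry to DLASCL parameter number  4 had an illegal value
 ** On entry to DLASCL parameter number  5 had an illegal value
 ** On entry to DLASCL parameter number  4 had an illegal value
20.7167 [ 0.5122 -0.1263  0.2449] [-0.4 -0.5  0. ]
ptr [np.float64(312.33), np.float64(312.34), np.float64(312.35), np.float64(312.36), np.float64(312.36)] mark [np.float64(312.04), np.float64(312.06), np.float64(312.06), np.float64(312.04), np.float64(312.01)]
```

View pics/f3.png

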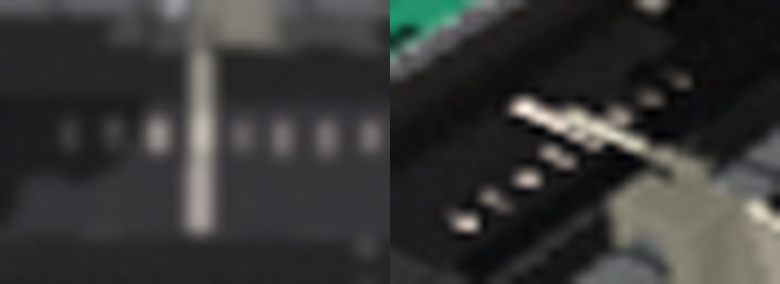

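The top view (left half) shows the pointer lying over the long mark at about column 312. With slope and parallax removed, the residual is about 0 ± 0.25 mm. The hand is about 175 mm above the wheel and touching nothing, so I'll hand in.

```bash
python3 -c "
from cell import env
print(env.job_done())"
```

```text
the job is handed in; nothing more can be done
None
```

I rolled the adjuster wheel toward the front with the shut fingertips, pressing with 5 to 9 N, until the guide closed about 12.5 mm and its pointer stood on the long mark. I then lifted the hand 175 mm clear and handed the job in at about 21 s. The guide itself was never touched.

**Last checks**
- **Pointer on mark:** the final top view puts the pointer 0.0 mm from the mark, after correcting for a printer yaw of 1.2° and the pointer's height above the bar. The uncertainty is about 0.25 mm, from the yaw and that height.
- **Bench:** the wide scene view taken before the last small stroke showed the rolls, tools and everything else where they started. I took no wide view after that stroke.
- **Forces:** the wrist force was near zero at hand-in and no reading went over about 10 N.

**What disagreed**
- **Refused calls:** my first four move calls were refused because every row needs all four values; nothing moved.
- **Lost motion in short strokes:** one 2.4 mm correction did not move the guide at all, because about 2.5 mm of each short stroke was lost, probably in finger play. I made up for it with a 4.5 mm stroke.
- **Two readings of the pointer:** the two ways I read the pointer's image column differed by 0.1 px, about 0.2 mm, probably from a shadow edge.
- **Printer yaw:** one automatic edge fit for the yaw failed, so I used the yaw from the row of ticks instead.

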